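# Check the float of a spring-backed coupler plate against the dial

### The job

Check the float of the sprung coupler plate: with a fingertip, press down the round button on the plate's free corner until the dial needle points at the black tab clipped to the dial's rim, without running past the tab, and keep it there for at least a second. Then take the finger off so that the plate springs back level, and move clear. Grip and lift nothing, and leave the couplers, the dial and its tab and all the loose parts on the bench alone.

Things in the scene. Friction and masses are not known exactly. Their poses are not given: they have to be found in the camera images.
- button_top (a point): centre of the top face of the round flat press button: dark steel boss, 28 mm dia, 7 mm high, fixed on the free corner of the coupler plate; its top is 85 mm above the bench at rest. x axis level along the plate's diagonal, from the button towards the dial; z up. Pushing back: 3 N to start, about 11 N at 10 mm, 17 N at the hard stop 17 mm down; released, it springs back by itself
- plate (a joint): tilt of the coupler plate, rad: 0 level at rest, grows as the button corner goes down, 0.20 at the stop. Steel square 150 x 150 x 10 mm, top 78 mm above the bench, over a grey cast base 200 mm square. It rocks only about the diagonal across the one with the button, on two ball studs; its middle is 85 mm from the button. A coil spring stands under the button corner
- needle (a joint): dial needle angle, rad: 0 at rest, grows clockwise seen from above as the button goes down, 0.176 rad per mm of button travel, up to 3.0. Black needle, 48 mm from centre to tip, on a white face
- tab (a joint): where the limit tab is set on the dial rim, rad, same zero and sense as the needle: equal values mean that the needle points at the tab's middle. A black clip 26 mm wide that juts 15 mm out from the rim, top 166 mm above the bench, set anew each time between 1.1 and 2.5; it stays where it is set
- dial_centre (a point): centre of the dial face (round gauge 130 mm across, face up, 150 mm above the bench, rim top 156 mm). It stands over the corner opposite the button, 170 mm from it; x axis away from the button. The needle rests square to this axis and sweeps the half of the face away from the button. A 16 mm column stands 98 mm beyond the centre, to 154 mm above the bench
- needle_tip (a point): tip of the dial needle, 48 mm from the dial's centre; x axis points along the needle, outwards
- tab_mark (a point): point in the middle of the limit tab's direction, 48 mm from the dial's centre, where the needle tip is when it points at the tab's middle; x axis points outwards, z up
- button: the same press button as a part; origin at the centre of its underside, 7 mm below its top
- coupler_l: brass female coupler half fixed on the plate, 36 mm dia x 43 mm tall, 36 mm from the plate's middle along the rocking diagonal; origin on the plate's top
- coupler_r: the other brass coupler half, fixed 36 mm to the other side of the middle; same size and origin
- dial: the dial gauge case, fixed; origin under its centre, 122 mm above the bench
- dust_cap: loose bystander: red plastic dust cap, cup 45 dia x 30 high, mouth up (mm); origin at the centre of its underside
- banjo_bolt: loose bystander: zinc-plated banjo bolt standing on its hex head, 24 across flats, 40 high (mm); origin at the centre of its underside
- hex_adapter: loose bystander: yellow steel hex adapter lying down, 56 long x 34 wide x 30 high (mm); origin at the centre of its underside
- coupler_male: loose bystander: brass male coupler half standing on its hex, 35 wide x 58 high (mm); origin at the centre of its underside
- blank_plug: loose bystander: steel blanking plug standing on its hex head, 31 wide x 28 high (mm); origin at the centre of its underside
- seal_ring: loose bystander: black rubber sealing ring lying flat, 38 dia x 5 high (mm); origin at the centre of its underside
- wrench: loose bystander: steel open-ended wrench lying flat, 170 long mm; origin under its middle

How it is judged:
By the outcome, as a careful person would: the job done as asked, in the order asked, and still so for the second after the job is handed in, with the robot touching nothing.
It also fails if it takes over 40 s, if anything falls off the work surface, if the arm or the gripper's body presses on something with over 40 N, if the wrist force passes 120 N, or if a joint passes its speed limit or range.

### The arm

A 7-joint arm with a two-finger parallel gripper is mounted at the origin on the work surface. World frame = base frame: x ahead of the robot, y to its left, z up, the work surface at z = 0. Lengths are in m, angles in rad, forces in N, time in s.
With the tool pointing down it reaches from about 0.375 to 0.925 m from the base axis. Payload 3.1 kg.
Tool frame: the origin (TCP) lies between the finger pads; the fingertips stand 19 mm ahead of it and the grasp point (between the pads) is the TCP; z points along the fingers, y is the direction in which the jaws open and shut (so a half turn about z gives the same grasp; the last joint's range is limited). The gripper opens to 85 mm and grips with 20 to 120 N. Pads are 22 mm wide; open, the fingers measure 114 mm over their backs; the gripper's body (76 mm by 85 mm) begins 54 mm behind the grasp point. The pads swing forward as they close: fully open they stand 13 mm farther back than shut.
Start: joints at [-1.304, 0.383, 0.044, 1.598, -0.018, 1.161, -0.05], TCP at [0.232, 0.607, 0.25] pointing down, gripper open.
Joint ranges: [-2.61, 2.61], [-0.41, 2.15], [-1.48, 1.57], [0, 2.5], [-1.57, 4.71], [0.05, 1.97], [-2.85, 2.85]. Speed limits (rad/s): [2.79, 2.79, 3.14, 3.14, 3.14, 3.14, 3.14].

### API

Orientations are given as a unit quaternion [x, y, z, w].
In Python, from bench import move_ptp, movel, move_j, move_gripper, pause, inverse_kinematics, read_camera, camera_params, MotionError, sign_off, look_for, tip_of, read_time_s, read_qpos, read_joint_vel, read_effort, read_eef_pos, read_tcp_rot, read_ft_force, read_ft_torque, read_finger_gap gives the robot as it stands. Calls block until the motion is done:
- move_ptp(position, orientation): joint-space move of the TCP to a pose.
- movel(position, orientation=None, speed=0.15): straight line of the TCP; orientation=None keeps the orientation; speed is the mean speed in m/s.
- move_j(angles): joint-space move.
- move_gripper(opening, effort=None): finger opening in m; effort is the grip in N (None keeps the last); returns when the fingers have stopped.
- pause(seconds).
- inverse_kinematics(position, orientation): joint angles nearest the present ones, or None.
- read_camera(name): name is "scene" or "top" or "wrist"; returns the picture (384x512x3 uint8, red, green, blue); there is no depth.
- camera_params(name): a dict with "K" (3x3 intrinsics, pixels), "camera_from_world" (4x4, takes a point from world to camera coordinates). Camera axes: x right, y down, z forward; pixel columns grow to the right and rows downward; lengths in m; the calibration is good to about 2 mm. A picture is of the moment at which its call begins: read the wrist's pose just before it. camera_params takes no time and is no camera call; for the wrist camera it gives the pose at the moment of the call.
A pose or a line that the arm cannot do raises MotionError and nothing moves.
- sign_off(): hands the job in, once; it reports no verdict.
Trained networks look in the newest picture that a camera, given by its name, has taken for a name from the list of things; names that differ only in an ending like _2 or _b are one class to them, and where a whole thing is asked for, a point or a joint stands for the part that bears it (a point fixed in the world has none). Each returns a list of dicts, best first, with "confidence" (0 to 1); they miss things now and then, are a little off and sometimes report something else, mostly with a low value. They report only what shows in the picture. A call takes as long as a camera call.
- look_for(camera, name): "at" ([column, row] in pixels, amid what is visible of it).
- tip_of(camera, name): "at" ([column, row] in pixels: a listed point, or the origin of a listed thing).
Readings, each from a call of its own:
- read_time_s(): time.
- read_qpos(): joint angles.
- read_joint_vel(): joint speeds.
- read_effort(): joint torques, N m.
- read_eef_pos(): TCP position.
- read_tcp_rot(): TCP orientation.
- read_ft_force(): force on the tool from outside, world axes, zero at the start.
- read_ft_torque(): the same for the moment, N m.
- read_finger_gap(): finger opening in m.
Only numpy, scipy, OpenCV 4.12 (cv2) and the standard library are available. Lean on these libraries where they do the work, as an engineer would, in place of code of your own. Each camera call takes 0.05 s, during which the arm holds its last target. There are 200 camera calls.

## Working session

There is one attempt and no reset: what is moved stays moved. The work goes in short steps, each a Python script; the robot and the scene stay as the last script left them, time stands still between calls to the robot, and variables do not carry over. Pictures are saved under pics/ and viewed, about 8 in all and at most 12, crops included, and the job is handed in when it is done.

```bash
mkdir -p pics
cat > h.py <<'E'
import numpy as np, cv2
from bench import *
def snap(cam,name=None):
    P=camera_params(cam); im=read_camera(cam)
    if name: cv2.imwrite(f"pics/{name}.png",cv2.cvtColor(im,cv2.COLOR_RGB2BGR))
    return im,P
def ray(P,px):
    T=np.array(P["camera_from_world"]);R=T[:3,:3];c=-R.T@T[:3,3]
    d=R.T@np.linalg.inv(P["K"])@np.array([px[0],px[1],1.]);return c,d/np.linalg.norm(d)
def atz(P,px,z):
    c,d=ray(P,px);return c+d*(z-c[2])/d[2]
def tri(obs):
    A=np.zeros((3,3));b=np.zeros(3)
    for P,px in obs:
        c,d=ray(P,px);M=np.eye(3)-np.outer(d,d);A+=M;b+=M@c
    return np.linalg.solve(A,b)
def proj(P,p):
    q=P["K"]@(np.array(P["camera_from_world"])@np.append(p,1))[:3];return q[:2]/q[2]
E
python3 - <<'E'
from h import *
ims=[]
obs={}
for cam in ("scene","top","wrist"):
    im,P=snap(cam,cam+"0")
    for n in ("button_top","dial_centre","needle_tip","tab_mark","coupler_l","coupler_r"):
        r=tip_of(cam,n)
        print(cam,n,[(np.round(d["at"],1).tolist(),round(d["confidence"],2)) for d in r[:3]])
        if r: obs.setdefault(n,[]).append((P,r[0]["at"]))
for n,o in obs.items():
    if len(o)>1: print(n,tri(o).round(4))
print(read_time_s(),read_eef_pos(),read_tcp_rot())
E
```

```text
scene button_top [([194.1, 183.6], 0.55), ([196.6, 183.5], 0.5)]
scene dial_centre [([194.8, 211.5], 0.85), ([110.0, 212.4], 0.18)]
scene needle_tip [([216.1, 211.2], 0.39), ([287.6, 194.6], 0.22)]
scene tab_mark [([185.1, 229.9], 0.6)]
scene coupler_l []
scene coupler_r []
top button_top [([313.1, 196.6], 0.43)]
top dial_centre [([290.1, 118.6], 0.85)]
top needle_tip [([284.4, 169.6], 0.6), ([266.2, 123.7], 0.47)]
top tab_mark [([266.7, 125.5], 0.65), ([285.6, 95.6], 0.42)]
top coupler_l [([283.4, 168.9], 0.84), ([313.6, 160.3], 0.72)]
top coupler_r [([283.4, 168.9], 0.84), ([313.6, 160.3], 0.72)]
wrist button_top []
wrist dial_centre []
wrist needle_tip []
wrist tab_mark []
wrist coupler_l []
wrist coupler_r []
button_top [ 0.5317 -0.0888  0.0856]
dial_centre [ 0.6883 -0.0312  0.1552]
needle_tip [ 0.5962 -0.0203  0.0671]
tab_mark [ 0.6994 -0.0158  0.1119]
1.05 [0.23183064 0.60725281 0.25030486] [ 1.81339638e-01  9.83420528e-01  1.48318307e-05 -1.43041979e-05]
```

```bash
python3 -c "
import cv2,numpy as np
a=[cv2.imread(f'pics/{c}0.png') for c in ('scene','top','wrist')]
cv2.imwrite('pics/st.png',cv2.resize(np.vstack([np.hstack(a[:2]),np.hstack([a[2],a[2]*0])]),(800,600)))"
```

```text
(no output)
```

View pics/st.png

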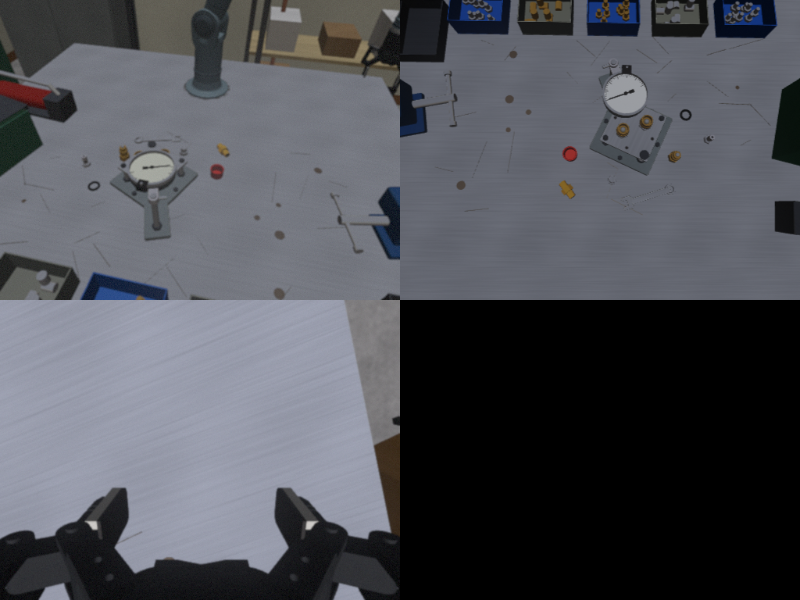

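The stacked view shows the top camera's dial near (290,119), with the tab straight above it in the image and the button at about (313,197). The needle rests pointing left. In the scene view, the dial is near (195,212). Next I'll look from the wrist camera.

Run:
```python
from h import *
from scipy.spatial.transform import Rotation as R
P=camera_params("wrist");T=np.array(P["camera_from_world"])
Rt=R.from_quat(read_tcp_rot());c=-T[:3,:3].T@T[:3,3]
print("cam in tool",Rt.inv().apply(c-read_eef_pos()).round(4)); print((Rt.inv().as_matrix()@T[:3,:3].T).round(3)); print(P["K"])
b=np.array([.5317,-.0888]);d=np.array([.6883,-.0312]);u=d-b;print(np.hypot(*u));u/=np.hypot(*u)
# tool down; yaw options: tool x along +-u or +-perp
for s in range(4):
    a=np.arctan2(u[1],u[0])+s*np.pi/2
    Q=R.from_matrix(np.c_[[np.cos(a),np.sin(a),0],[np.sin(a),-np.cos(a),0],[0,0,-1]])
    for z in (.35,.25,.096):
        q=inverse_kinematics([b[0],b[1],z],Q.as_quat());print(s,z,None if q is None else np.round(q,2))
```

```text
cam in tool [ 0.0663  0.0004 -0.1236]
[[-0.001 -0.963 -0.269]
 [ 1.    -0.001 -0.   ]
 [ 0.    -0.269  0.963]]
[[315.81309246   0.         257.63809041]
 [  0.         315.81309246 190.60332349]
 [  0.           0.           1.        ]]
0.16685718444226494
0 0.35 [-0.81  0.12  0.99  1.78 -0.11  1.3  -1.02]
0 0.25 [-0.75  0.25  0.97  1.9  -0.23  1.11 -0.91]
0 0.096 [-0.73  0.6   1.02  2.02 -0.66  0.9  -0.57]
1 0.35 [-0.77  0.12  0.94  1.77 -0.1   1.3   0.55]
1 0.25 [-0.71  0.24  0.92  1.9  -0.21  1.11  0.64]
1 0.096 [-0.66  0.54  0.91  2.02 -0.56  0.86  0.92]
2 0.35 [-0.71  0.11  0.88  1.77 -0.09  1.3   2.11]
2 0.25 [-0.63  0.22  0.82  1.9  -0.18  1.1   2.18]
2 0.096 [-0.44  0.43  0.62  2.01 -0.35  0.81  2.31]
3 0.35 [-1.1   0.29  1.42  1.78 -0.29  1.33 -2.4 ]
3 0.25 [-1.    0.5   1.4   1.91 -0.54  1.2  -2.2 ]
3 0.096 [-0.9   0.95  1.37  2.02 -1.05  1.16 -1.84]
```

```bash
cat >> h.py <<'E'
from scipy.spatial.transform import Rotation as Rot
def Q(a): return Rot.from_matrix(np.c_[[np.cos(a),np.sin(a),0],[np.sin(a),-np.cos(a),0],[0,0,-1]]).as_quat()
E
python3 - <<'E'
from h import *
b=np.array([.5317,-.0888]);d=np.array([.6883,-.0312]);u=(d-b)/np.hypot(*(d-b));a=np.arctan2(u[1],u[0])
move_gripper(0.0,20)
obs={}
for k,p in (("A",d-.085*u),("B",b-.05*u)):
    move_ptp([*p,.34],Q(a)); 
    im,P=snap("wrist","w"+k)
    for n in ("button_top","dial_centre","needle_tip","tab_mark"):
        r=tip_of("wrist",n)
        print(k,n,[(np.round(e["at"],1).tolist(),round(e["confidence"],2)) for e in r[:3]])
        if r: obs.setdefault(n,[]).append((P,r[0]["at"]))
        hz={"button_top":.085,"dial_centre":.15,"needle_tip":.15,"tab_mark":.15}[n]
        if r: print("   at z",atz(P,r[0]["at"],hz).round(4))
    np.savez(f"w{k}.npz",K=P["K"],T=P["camera_from_world"])
for n,o in obs.items():
    if len(o)>1: print(n,tri(o).round(4))
print(read_time_s(),read_finger_gap(),read_ft_force())
a=[cv2.imread(f"pics/w{k}.png") for k in "AB"]
cv2.imwrite("pics/AB.png",cv2.resize(np.hstack(a),(800,300)))
E
```

```text
A button_top [([260.8, 227.0], 0.69)]
   at z [ 0.5311 -0.0926  0.085 ]
A dial_centre [([259.6, 83.8], 0.95)]
   at z [ 0.6908 -0.0311  0.15  ]
A needle_tip [([208.1, 80.7], 0.93)]
   at z [0.6767 0.0151 0.15  ]
A tab_mark [([280.9, 27.3], 0.73)]
   at z [ 0.7427 -0.0323  0.15  ]
B button_top [([260.2, 120.9], 0.94)]
   at z [ 0.5323 -0.0922  0.085 ]
B dial_centre []
B needle_tip [([261.2, 121.4], 0.19)]
   at z [ 0.5353 -0.0917  0.15  ]
B tab_mark []
button_top [ 0.5324 -0.0921  0.0884]
needle_tip [ 0.621  -0.0863  0.8729]
5.6333 -8.170067520181508e-06 [ 0.26317587  0.62796755 -0.70409934]
```

View pics/AB.png

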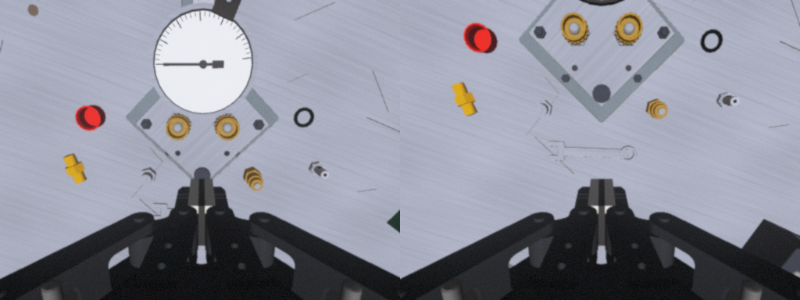

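A shows the dial at (260,83), with the needle pointing left, the tab cut off at the top near (290,8), and the button at (260,225). B shows the button at (260,120). The dial–button distance comes out at 170 mm, as it should. I'll take a better dial view and rectify it.

```bash
cat >> h.py <<'E'
b=np.array([.5323,-.0922]);d=np.array([.6908,-.0311]);u=(d-b)/np.hypot(*(d-b));yaw=np.arctan2(u[1],u[0])
def rect(im,P,z,c,half=.09,n=360):
    # square picture, up = u axis, left = rest needle direction
    l=np.array([-u[1],u[0]]);w=[];
    for i,j in ((0,0),(n,0),(n,n),(0,n)):
        p=c+l*(half-2*half*i/n)+u*(half-2*half*j/n);w.append(proj(P,[*p,z]))
    H=cv2.getPerspectiveTransform(np.float32(w),np.float32([[0,0],[n,0],[n,n],[0,n]]))
    return cv2.warpPerspective(im,H,(n,n),flags=cv2.INTER_CUBIC)
E
python3 - <<'E'
from h import *
obs={}
for k,f in (("C",.03),("D",.055)):
    move_ptp([*(d-f*u),.36],Q(yaw)); im,P=snap("wrist","w"+k)
    for n in ("dial_centre","needle_tip","tab_mark"):
        r=tip_of("wrist",n)
        if r:
            p=atz(P,r[0]["at"],.15);obs.setdefault(n,[]).append((P,r[0]["at"]));print(k,n,np.round(r[0]["at"],1),round(r[0]["confidence"],2),p.round(4))
    np.savez(f"w{k}.npz",K=P["K"],T=P["camera_from_world"])
    if k=="C": R1=rect(im,P,.15,d);R2=rect(im,P,.166,d)
T={n:tri(o) for n,o in obs.items()}
for n,o in T.items(): print(n,o.round(4))
c=T["dial_centre"]
for n in ("needle_tip","tab_mark"):
    v=(T[n]-c)[:2];print(n,np.hypot(*v),(yaw+np.pi/2-np.arctan2(v[1],v[0])))
cv2.imwrite("pics/R.png",cv2.cvtColor(np.hstack([R1,R2]),cv2.COLOR_RGB2BGR))
# does scene/top see the dial?
im,P=snap("top","topD")
E
```

```text
C dial_centre [254.6 139.3] 0.67 [ 0.6915 -0.0294  0.15  ]
C needle_tip [211.3 138.3] 0.77 [0.6763 0.0132 0.15  ]
C tab_mark [275.9  90.3] 0.78 [ 0.7449 -0.032   0.15  ]
D dial_centre [255.6 116.1] 0.71 [ 0.6901 -0.0317  0.15  ]
D needle_tip [210.3 110.1] 0.81 [0.6792 0.014  0.15  ]
D tab_mark [278.8  65.8] 0.68 [ 0.7437 -0.036   0.15  ]
dial_centre [ 0.6887 -0.0311  0.1219]
needle_tip [0.6814 0.01   0.1823]
tab_mark [ 0.747  -0.035   0.1185]
needle_tip 0.04172077080079063 0.1923471179154519
tab_mark 0.058397911991162184 2.0046014862320716
```

View pics/R.png

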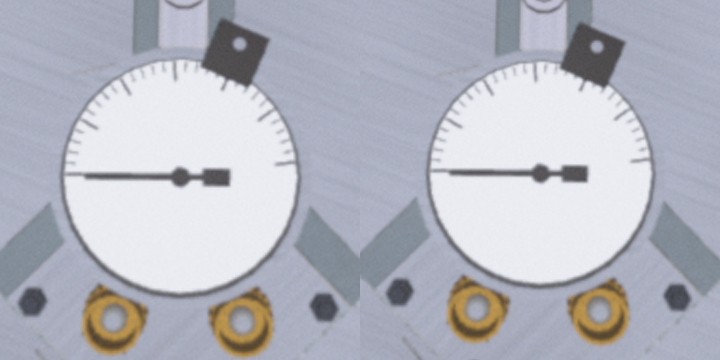

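The rectified dial (left at face height, right at tab-top height) has its centre at (180,177). The needle points straight left, at zero, and the tab's middle is at about (233,55). I'll fit the tab and needle angles in code.

```bash
cat >> h.py <<'E'
def prof_angle(G,c,rs,a0,span=.35,n=281,dark=True):
    """darkness-weighted angle around a0 (0=left, clockwise) sampled on an annulus"""
    A=np.linspace(a0-span,a0+span,n);rr=np.array(rs)[:,None]
    x=(c[0]-rr*np.cos(A)).astype(np.float32);y=(c[1]-rr*np.sin(A)).astype(np.float32)
    D=cv2.remap(255-G,x,y,cv2.INTER_CUBIC).astype(float).mean(0)
    return A,D
E
python3 - <<'E'
from h import *
for k in "CD":
    im=cv2.cvtColor(cv2.imread(f"pics/w{k}.png"),cv2.COLOR_BGR2RGB);z=np.load(f"w{k}.npz");P={"K":z["K"],"camera_from_world":z["T"]}
    G1=cv2.cvtColor(rect(im,P,.15,d),cv2.COLOR_RGB2GRAY);G2=cv2.cvtColor(rect(im,P,.166,d),cv2.COLOR_RGB2GRAY)
    # face: bright blob
    m=cv2.morphologyEx((G1>205).astype(np.uint8),cv2.MORPH_CLOSE,np.ones((15,15)))
    cs=max(cv2.findContours(m,0,2)[0],key=cv2.contourArea);h=cv2.convexHull(cs);fc=cv2.fitEllipse(h)
    # hub: darkness
    m=(G1<110).astype(np.uint8);m[:150]=0;m[205:]=0;m[:,:70]=0;m[:,240:]=0
    ys,xs=np.nonzero(m[:, :]);
    hub=cv2.erode(m,np.ones((9,9)));hy,hx=np.nonzero(hub[:,:198]);c=(hx.mean(),hy.mean())
    A,D=prof_angle(G1,c,range(45,85,3),0);w=np.clip(D-np.median(D)-20,0,None);na=(A*w).sum()/w.sum()
    t=(G2<95).astype(np.uint8);t[120:]=0;t[:,:190]=0;t=cv2.morphologyEx(t,cv2.MORPH_OPEN,np.ones((9,9)))
    tc=max(cv2.findContours(t,0,2)[0],key=cv2.contourArea);r=cv2.minAreaRect(tc);(tx,ty)=r[0]
    v=np.array([tx-c[0],c[1]-ty]);print(k,"face",np.round(fc[0],1),np.round(fc[1],1),"hub",np.round(c,1),"needle",na.round(3),"tabrect",np.round(r[0],1),np.round(r[1],1),round(r[2],1),"tab angle",(np.pi/2+np.arctan2(v[0],v[1])).round(3))
    l=np.array([-u[1],u[0]]);print(" centre",(d+l*(180-c[0])*.0005+u*(180-c[1])*.0005).round(4))
E
```

```text
C face [180.  175.7] [230.5 230.6] hub [180.2 176.8] needle 0.015 tabrect [231.8  54.7] [49.4 49. ] 23.2 tab angle 1.971
 centre [ 0.6923 -0.0306]
D face [180.2 176.4] [230.3 230.5] hub [180.1 176.8] needle 0.012 tabrect [232.1  55.8] [50.3 49.8] 23.2 tab angle 1.977
 centre [ 0.6923 -0.0305]
```

Run:
```python
from h import *
move_ptp([*b,.2],Q(yaw)); movel([*b,.125],speed=.1); pause(.3)
print(read_time_s(),read_eef_pos().round(4),read_ft_force().round(2),read_finger_gap())
c=np.array([.6923,-.0306]);out=[]
for cam in("top","scene"):
    im,P=snap(cam,cam+"H");out.append(rect(im,P,.15,c))
    for n in ("needle_tip","tab_mark","dial_centre"):
        print(cam,n,[(np.round(e["at"],1).tolist(),round(e["confidence"],2),) for e in tip_of(cam,n)[:2]],proj(P,[*c,.15]).round(1))
    x,y=proj(P,[*c,.15]).astype(int); out.append(cv2.resize(im[y-45:y+45,x-45:x+45],(360,360),interpolation=cv2.INTER_CUBIC))
cv2.imwrite("pics/H.png",cv2.resize(cv2.cvtColor(np.vstack([np.hstack(out[:2]),np.hstack(out[2:])]),cv2.COLOR_RGB2BGR),(600,600)))
```

```text
9.125 [ 0.5327 -0.0922  0.1255] [-0.43  0.04 -0.95] -1.805494844290062e-05
top needle_tip [([266.6, 126.4], 0.49)] [288.4 118. ]
top tab_mark [([290.1, 100.6], 0.67)] [288.4 118. ]
top dial_centre [([290.0, 119.3], 0.72)] [288.4 118. ]
scene needle_tip [([219.2, 210.1], 0.52), ([273.8, 224.0], 0.21)] [193.4 214.5]
scene tab_mark [([184.1, 232.7], 0.51)] [193.4 214.5]
scene dial_centre [([191.5, 212.9], 0.9)] [193.4 214.5]
```

View pics/H.png

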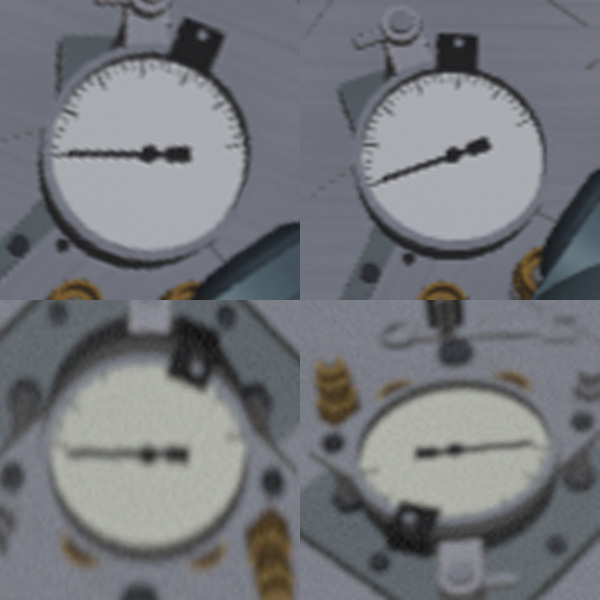

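Both the top and scene cameras show the needle and tab clearly with the hand over the button, so they can give feedback. I'll make contact and press part way.

```bash
cat >> h.py <<'E'
dc=np.array([.6923,-.0306])
def needle(save=None):
    res=[]
    for cam in ("top","scene"):
        im,P=snap(cam,None if save is None else save+cam);G=cv2.cvtColor(rect(im,P,.15,dc),cv2.COLOR_RGB2GRAY)
        m=(G<110).astype(np.uint8);w=np.zeros_like(m);cv2.circle(w,(180,185),14,1,-1)
        e=cv2.GaussianBlur(255-G,(0,0),5).astype(float);e[w==0]=0;_,_,_,(cx,cy)=cv2.minMaxLoc(e)
        c=(179,185)
        A,D=prof_angle(G,c,range(40,80,3),1.4,1.8,1441);D=cv2.GaussianBlur(D[None],(0,0),12)[0]
        i=D.argmax();s=slice(max(i-50,0),i+50);ww=np.clip(D[s]-np.median(D)-.3*(D[i]-np.median(D)),0,None)
        res.append(round((A[s]*ww).sum()/ww.sum(),3))
    return res
E
python3 - <<'E'
from h import *
print("rest",needle());f0=read_ft_force()[2]
movel([*b,.108],speed=.06);z=.108
while z>.098:
    z-=.001;movel([*b,z],speed=.02);f=read_ft_force()[2]-f0
    if f>2: break
print("contact",z,read_eef_pos().round(4),f,needle())
zc=z
for k in range(2):
    z-=.002;movel([*b,z],speed=.02);print(z,read_eef_pos()[2].round(5),(read_ft_force()[2]-f0).round(2),needle(),read_time_s())
E
```

```text
rest [np.float64(0.012), np.float64(0.02)]
contact 0.103 [ 0.5323 -0.0923  0.1032] 3.184169334349211 [np.float64(0.196), np.float64(0.205)]
0.10099999999999999 0.10121 5.34 [np.float64(0.566), np.float64(0.559)] 11.7583
0.09899999999999999 0.09934 7.21 [np.float64(0.907), np.float64(0.888)] 12.1083
```

Run:
```python
from h import *
z=.099;a=.897;tgt=1.955
for k in range(7):
    dz=(tgt-a)/.176e3*(.75 if tgt-a>.3 else .9)
    z=max(z-dz,.0915);movel([*b,z],speed=.015);pause(.15);n=needle();a=np.mean(n)
    print(round(z,5),read_eef_pos()[2].round(5),n,read_ft_force().round(1),round(read_time_s(),2))
    if abs(tgt-a)<.025: break
needle("hold")
out=[]
for cam in ("top","scene"):
    im=cv2.cvtColor(cv2.imread(f"pics/hold{cam}.png"),cv2.COLOR_BGR2RGB);P=camera_params(cam);out+=[rect(im,P,.15,dc)]
    out.append(rect(im,P,.166,dc))
cv2.imwrite("pics/hold.png",cv2.resize(cv2.cvtColor(np.vstack([np.hstack(out[:2]),np.hstack(out[2:])]),cv2.COLOR_RGB2BGR),(600,600)))
```

```text
0.09449 0.09526 [np.float64(1.664), np.float64(1.642)] [-5.2  0.1 11.6] 12.81
0.0932 0.09411 [np.float64(1.885), np.float64(1.86)] [-5.7  0.4 12. ] 13.31
0.09278 0.09372 [np.float64(1.952), np.float64(1.931)] [-5.5  0.3 13.2] 13.81
```

View pics/hold.png

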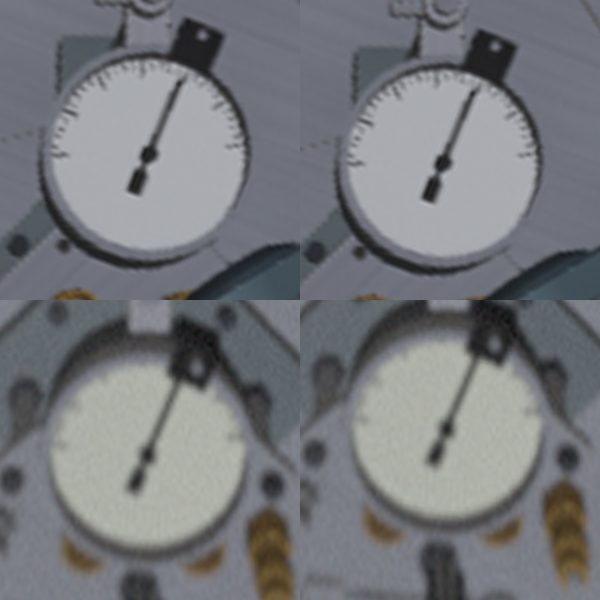

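In the hold views the needle (tip near (183,77) in the top-left panel) lines up with the tab's middle (near (197,45)), short of it by no more than a degree or two. I'll hold, then release.

Run:
```python
from h import *
pause(.8);print("hold",needle(),read_time_s());pause(.7);print("hold",needle(),read_time_s(),read_ft_force().round(1))
movel([*b,.125],speed=.04);movel([*b,.25],speed=.12)
move_ptp([b[0]-.08,b[1]-.12,.32],Q(yaw));pause(.3)
print("rest",needle("end"),read_time_s(),read_ft_force().round(2),read_eef_pos().round(3))
cv2.imwrite("pics/endv.png",cv2.resize(np.hstack([cv2.imread("pics/endtop.png"),cv2.imread("pics/endscene.png")]),(800,300)))
```

```text
hold [np.float64(1.952), np.float64(1.931)] 14.8083
hold [np.float64(1.952), np.float64(1.93)] 15.6083 [-6.2  0.7 12.8]
rest [np.float64(0.012), np.float64(0.021)] 18.8417 [-0.02 -0.16  0.36] [ 0.453 -0.212  0.32 ]
```

View pics/endv.png

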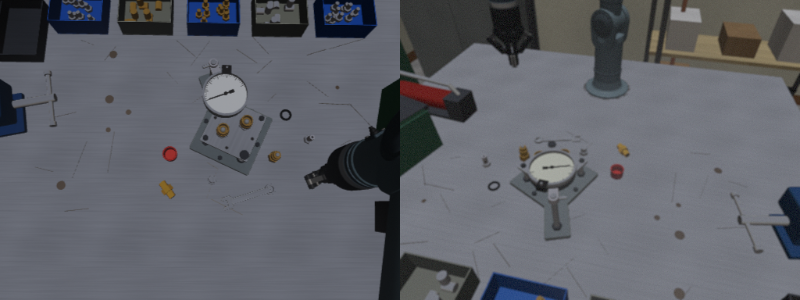

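The final view shows the arm clear at about (330,175) in the top half. The needle is back at rest and every loose part is where it was.

```bash
python3 -c "
from bench import *
sign_off();print(read_time_s())"
```

```text
the job is handed in; nothing more can be done
the job is handed in; nothing more can be done
```

I pressed the button with the closed fingertips until the needle pointed at the tab, held it there, released it, moved clear and handed the job in at about 19 s of robot time.

- **Tab position:** the wrist pictures put the tab's middle at 1.97 to 1.98 rad. Those readings include about 0.013 rad of zero offset, so the true value is about 1.96.
- **Hold:** from 13.8 to 15.6 s the needle stayed steady. It read 1.95 rad from the top camera and 1.93 from the scene camera, with zero offsets of 0.01 to 0.02. The pressing force was about 13 N down, with about 6 N sideways.
- **No overrun:** by the fitted readings the needle stopped about 0.02 to 0.05 rad short of the tab's middle. That is well within the tab's width of about ±0.18 rad, and no reading went past it.
- **After release:** the needle returned to its rest reading of 0.012 and 0.021 rad, the same as before the press. The force on the tool was about zero and the loose parts were in place.

**Disagreements:**
- The two cameras differed by about 0.02 rad on the needle.
- My reading of the hold picture by eye put the needle at 1.95 to 1.985 rad, slightly higher than the fit and level with the tab's middle.
- The first button and dial positions from the fixed cameras were up to 4 mm off the wrist camera's, so I used the wrist values.

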